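# Slide a microfluidic chip along the datum rail into its pocket and close the clip

## Task

Load the microfluidic chip for viewing: push it across the stage until its long side is flush against the far rail, then slide it along the rail into the corner pocket at the left end until it is fully home against the end stop. Then swing the pivoting clip fully shut behind the chip. Push only: never lift the chip off the stage or tip it, leave the beaker, tape roll and tweezers where they are, and finish clear of everything.

Things in the scene. Friction and masses are not known exactly. Their poses are not given: they have to be found in the camera images.
- stage: Fixed viewing stage on the bench: white housing with a flat dark top plate, working surface 30 mm above the bench. Origin at bench height under the working area; +x points away from the robot to the rail, +y (left) along the rail to the pocket, z up. In this frame the plate spans x -75..65, y -165..125 mm. Rail, stop and lip are fixed to it; the black focus knob on its right end is not used.
- rail_end (a point): Corner where the rail's working face meets the end stop's face, on the plate, at (40, 105, 30) mm in the stage frame; axes as the stage's. The aluminium rail, 12 mm thick and 10 mm high above the plate, runs from here 262 mm to -y, its face looking to -x. The end stop, 10 mm high, runs from here to -x, its face looking to -y.
- lip_end (a point): Pocket-side corner of the front lip's straight part, on the plate, at (12, 60, 30) mm in the stage frame; axes as the stage's. The lip is 10 mm wide and high and runs from here 45 mm to the end stop, parallel to the rail 28 mm away, so the pocket is entered only endways from -y. A slanted block flares its mouth over the 10 mm before this point.
- pocket_seat (a point): Where the middle of the chip's underside lies when the chip is home: on the plate, in the stage frame (27, 67, 30) mm. Axes as the stage's.
- clip_pivot (a point): Foot of the clip's upright pivot, on the plate at (-18, 23.5, 30) mm in the stage frame. Axes as the stage's. The pivot boss is 15 mm across and rises 13 mm above the plate.
- clip_knob (a point): Middle of the upright black round knob on the clip's arm, 36 mm from the pivot axis; knob 10 mm across, 10 to 26 mm above the plate (this point is 18 mm above it). The arm is a flat steel bar 8 mm wide, 2 to 8 mm above the plate, reaching 48 mm from the pivot axis.
- clip (a joint): Clip angle in rad, growing anticlockwise from above. 0 = fully open (arm 2.1 rad clockwise from the stage's +x: to the robot and right); 2.1 = shut, a hard stop: arm along the stage's +x across the pocket, 1.5 mm behind a chip that is home. Light friction (0.6 N at the knob), no spring: it stays where left. With the chip not yet home it cannot shut properly.
- chip: Loose microfluidic chip in a white moulded slide-format carrier: 26 (x) x 76 (y) x 13 mm, with eight small ports on top rising to 15 mm, about 30 g. Origin in the middle of its underside, long axis = y. It starts flat on the stage plate, 20 mm or more short of the rail, askew by up to 0.35 rad, at the end away from the pocket.
- beaker: Empty 100 ml glass beaker, 52 mm across, 67 mm high, standing on the bench behind the stage. Origin at the middle of its underside. To be left alone.
- tape_roll: Roll of label tape lying flat on the bench behind the stage, 72 mm across, 18 mm high. Origin at the middle of its underside. To be left alone.
- tweezers: Steel tweezers lying on the bench left of the stage, 128 mm long (along its y), 9 mm high. Origin at the middle of the underside. To be left alone.
Not all that is in view belongs to the job. Leave any yellow look-alike of the chip alone.

How it is judged:
On the way, in this order (a step that is already met when the one before it is completed fails the run):
1. the chip's long side is flush against the rail, still outside the pocket (x of chip in the frame of pocket_seat above -0.003 m and y of chip in the frame of pocket_seat below -0.045 m and angle between the y axis of chip and the y axis of stage, either way round below 0.06 rad), for 0.1 s.
2. the chip is in the corner pocket, up to the end stop within 8 mm (x of chip in the frame of pocket_seat between -0.003 and 0.003 m and y of chip in the frame of pocket_seat between -0.008 and 0.0025 m and angle between the y axis of chip and the y axis of stage, either way round below 0.06 rad), for 0.2 s.
3. the clip is shut behind the chip (value of joint clip above 2 rad and x of chip in the frame of pocket_seat between -0.003 and 0.003 m and y of chip in the frame of pocket_seat between -0.0025 and 0.0025 m and angle between the y axis of chip and the y axis of stage, either way round below 0.06 rad and z of chip in the frame of pocket_seat between -0.003 and 0.003 m), for 0.2 s.
At the end, for the whole second after the job is handed in: The chip lies flat and at rest in the corner pocket, within 2.5 mm of the end stop and 3 mm of the rail, within 0.06 rad of the rail's direction; the clip is within 0.1 rad of its shut stop; the robot has let go of everything (all of step 3 and linear speed of chip below 0.01 m/s); the robot touches nothing.
It fails at once if the chip is lifted off the stage or falls from it (not (z of chip in the frame of pocket_seat between -0.006 and 0.008 m)).
It fails at once if the chip is tipped (angle between chip's own z axis and vertical above 0.2 rad).
It fails at once if beaker disturbed (distance of beaker from where it was at the start of the episode above 0.015 m).
It fails at once if tape roll disturbed (distance of tape_roll from where it was at the start of the episode above 0.015 m).
It fails at once if tweezers disturbed (distance of tweezers from where it was at the start of the episode above 0.015 m).
It also fails if it takes over 58 s, if anything falls off the work surface, if the arm or the gripper's body presses on something with over 40 N, if the wrist force passes 120 N, or if a joint passes its speed limit or range.

## Robot

A 7-joint arm with a two-finger parallel gripper is mounted at the origin on a cart in front of the work surface, level with it; the furniture and walls round the work are solid. World frame = base frame: x ahead of the robot, y to its left, z up, the work surface at z = 0. Lengths are in m, angles in rad, forces in N, time in s.
With the tool pointing down it reaches from about 0.425 to 0.925 m from the base axis. Payload 6.8 kg.
Tool frame: the origin (TCP) lies midway between the tips of the shut fingers; the grasp point (between the pads) lies r.grasp_offset behind it (r.grasp_offset is the distance from the TCP to the grasp point, in m); z points along the fingers, y is the direction in which the jaws open and shut (so a half turn about z gives the same grasp; the last joint's range is limited). The gripper opens to 85 mm and grips with 20 to 120 N. Pads are 22 mm wide; open, the fingers measure 114 mm over their backs; the gripper's body (76 mm by 85 mm) begins 54 mm behind the grasp point. The pads swing forward as they close: fully open they stand 13 mm farther back than shut.
Start: joints at [1.235, 0.477, 0.022, 1.555, -0.011, 1.109, -0.083], TCP at [0.152, -0.658, 0.231] pointing down, gripper open.
Joint ranges: [-2.96, 2.96], [-0.34, 2.1], [-1.41, 1.46], [0.24, 2.44], [-1.37, 4.51], [0.17, 1.92], [-2.96, 2.96]. Speed limits (rad/s): [2.39, 2.39, 3.14, 3.14, 3.14, 3.14, 3.14].

## Interface

Orientations are given as a rotation vector (axis times angle).
In Python, from bench import r gives the robot as it stands. The module is installed in compiled form; this text tells all that it offers.
- The arm moves only by the tool send_rows, never from a script. Its argument "moves" is one flat list of numbers, 4 for each row, row after row: the shift along the tool's x, y, z in mm, then the turn about the tool's z in degrees. A call has 1 to 8 rows; each row is the pose to reach, as a shift and turn from the pose commanded when the call began, along the tool's axes at that moment; what a row does not reach only later rows make up. A row lasts 1/8 s, in which the tool goes at most 62.5 mm and 10.7 degrees, less where a joint would pass 70% of its speed; a pose out of reach is approached as far as the arm can. A call with a gripper value outside its range is refused whole. "hand" is the closure, from 0 (fully open) to 1 (shut), set as the call begins (left out, the last holds). The fingers move at their own pace and stop on an object; "newtons" is the grip in N (left out, the last holds). Time passes only in rows, so rows that repeat a pose let the fingers close. It gives the time, the measured TCP pose, the force and the opening at its end, in the units of the state.
- r.get_obs(): the state, without advancing time (a new reading comes with each control period).
- r.grab_frame(name): name is "side" or "top"; returns a dict with "img" (480x640x3 uint8, red, green, blue), "mtx" (3x3 intrinsics, pixels), "world_to_cam" (4x4, takes a point from world to camera coordinates). Camera axes: x right, y up, looking along -z (the intrinsics and any distortion apply to the point x, -y, -z); pixel columns grow to the right and rows downward; lengths in m; the calibration is good to about 2 mm. A picture is of the moment at which its call begins. There is no depth.
- r.hand_in(): hands the job in, once; it reports no verdict.
The state is a dict: "clock": time; "joints": joint angles; "qvel": joint speeds; "tau": joint torques, N m; "tcp_pos": TCP position; "orientation": TCP orientation; "contact_force": force on the tool from outside, world axes, zero at the start; "moment": the same for the moment, N m; "grip_width": finger opening in m.
Only numpy, scipy, OpenCV 4.12 (cv2) and the standard library are available. Lean on these libraries where they do the work, as an engineer would, in place of code of your own. Each camera call takes 0.05 s, during which the arm holds its last target.

## Working session

There is one attempt and no reset: what is moved stays moved. The work goes in short steps, Python scripts to look and compute and a tool call to move; the robot and the scene stay as the last step left them, time stands still between calls to the robot, and variables do not carry over. Pictures are saved under pics/ and viewed, and the job is handed in when it is done.

Besides the shell and the picture viewer there is one more tool, called after "Call:" by a JSON object that holds its "method" and its "body". send_rows: Moves the arm, as the interface text tells. Its arguments: {"type":"object","properties":{"moves":{"type":"array"},"hand":{"type":"number"},"newtons":{"type":"number"}},"required":["moves"]}

```bash
mkdir -p pics; python3 - <<'E'
from bench import r
import cv2,json,numpy as np
o=r.get_obs()
for k,v in o.items(): print(k,np.round(v,4))
print(r.grasp_offset)
for n in("side","top"):
    f=r.grab_frame(n); cv2.imwrite(f"pics/{n}0.png",f["img"][:,:,::-1]); print(n,f["mtx"],f["world_to_cam"],[k for k in f])
E
```

```text
clock 0.0
joints [ 1.2349  0.4778  0.0223  1.5565 -0.0115  1.1093 -0.0831]
qvel [-0.0002 -0.0014 -0.0001 -0.0011 -0.     -0.0008  0.0001]
tau [-1.00000e-03 -5.96454e+01  1.60770e+00 -2.81197e+01  1.25000e-02
  9.40000e-03  0.00000e+00]
tcp_pos [ 0.1523 -0.657   0.2303]
orientation [-3.1194e+00 -3.5690e-01  5.0000e-04]
contact_force [0.9167 0.3905 0.0344]
moment [ 0.0149  0.0351 -0.0343]
grip_width 0.0854
0.0187
side [[534.70066048   0.         320.52210512]
 [  0.         534.70066048 234.91134391]
 [  0.           0.           1.        ]] [[-0.99973391  0.02268519 -0.00418288  0.59149852]
 [-0.01812559 -0.66036829  0.75072311  0.04023679]
 [ 0.01426806  0.75059916  0.66060375 -1.04157338]
 [ 0.          0.          0.          1.        ]] ['img', 'mtx', 'world_to_cam']
top [[613.49996068   0.         330.34958959]
 [  0.         613.49996068 236.01962522]
 [  0.           0.           1.        ]] [[ 0.01197916 -0.99988981  0.00876725  0.07863864]
 [ 0.99498669  0.0127901   0.09918618 -0.58279929]
 [-0.09928738  0.00753513  0.99503027 -0.96880374]
 [ 0.          0.          0.          1.        ]] ['img', 'mtx', 'world_to_cam']
```

View pics/side0.png

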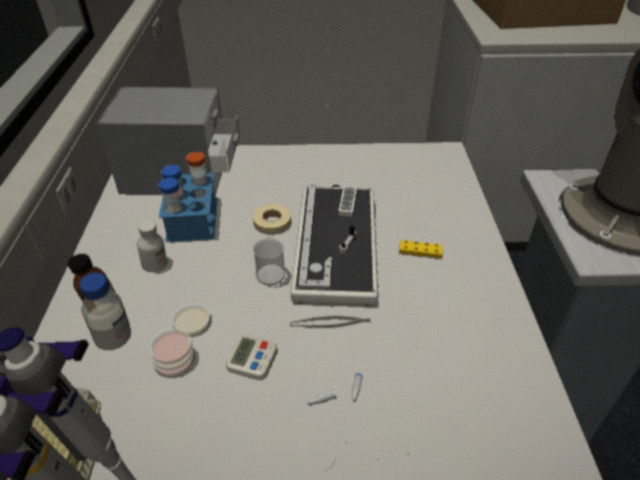

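View pics/top0.png

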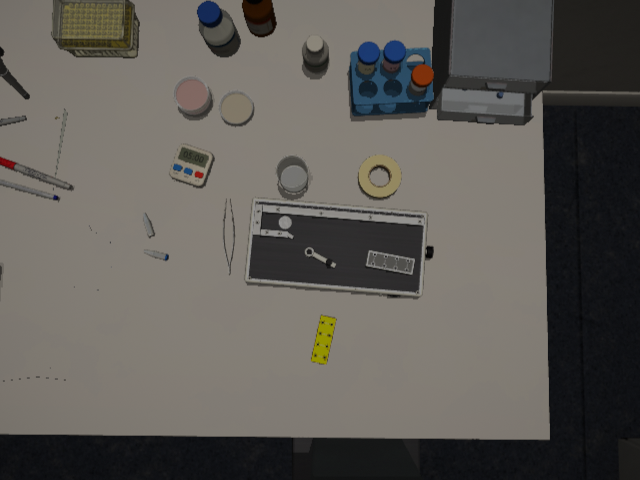

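The top view shows the stage at about (337, 248), with the white chip at (390, 262), the clip pivot at (309, 252), the clip knob at (333, 265) and the pocket at about (272, 225). The yellow decoy is at (324, 340). Next I'll zoom in and measure.

```bash
cat > h.py <<'E'
from bench import r
import cv2,numpy as np
def ray(f,uv,z):
    K,T=f["mtx"],f["world_to_cam"]
    R,t=T[:3,:3],T[:3,3]; C=-R.T@t
    uv=np.atleast_2d(uv).astype(float)
    d=np.c_[(uv[:,0]-K[0,2])/K[0,0],-(uv[:,1]-K[1,2])/K[1,1],-np.ones(len(uv))]@R
    s=(z-C[2])/d[:,2]
    return C+d*s[:,None]
def proj(f,P):
    P=np.atleast_2d(P);T=f["world_to_cam"];K=f["mtx"]
    c=P@T[:3,:3].T+T[:3,3]
    return np.c_[K[0,0]*c[:,0]/-c[:,2]+K[0,2],K[1,1]*-c[:,1]/-c[:,2]+K[1,2]]
def crop(f,x0,y0,x1,y1,s,name):
    cv2.imwrite(name,cv2.resize(f["img"][y0:y1,x0:x1,::-1],None,fx=s,fy=s,interpolation=cv2.INTER_CUBIC))
E
python3 - <<'E'
from h import *
f=r.grab_frame("top"); crop(f,240,190,440,305,4,"pics/topz.png")
g=cv2.cvtColor(f["img"],cv2.COLOR_RGB2GRAY)
f2=r.grab_frame("side"); crop(f2,280,170,400,320,4,"pics/sidez.png")
E
```

```text
(no output)
```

View pics/topz.png

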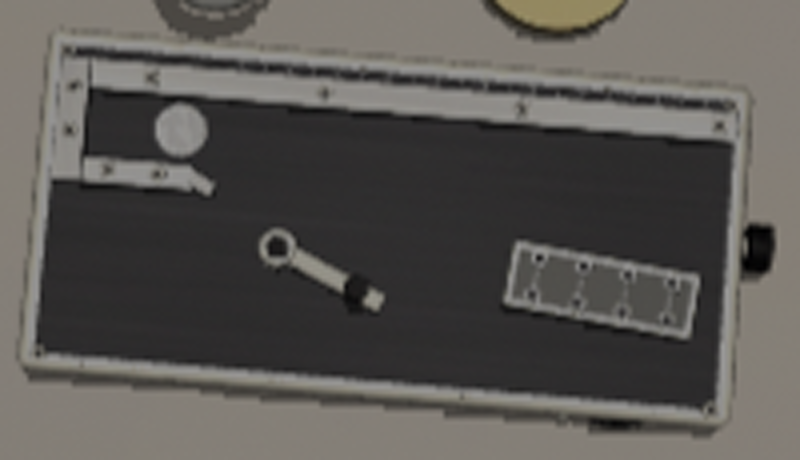

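View pics/sidez.png

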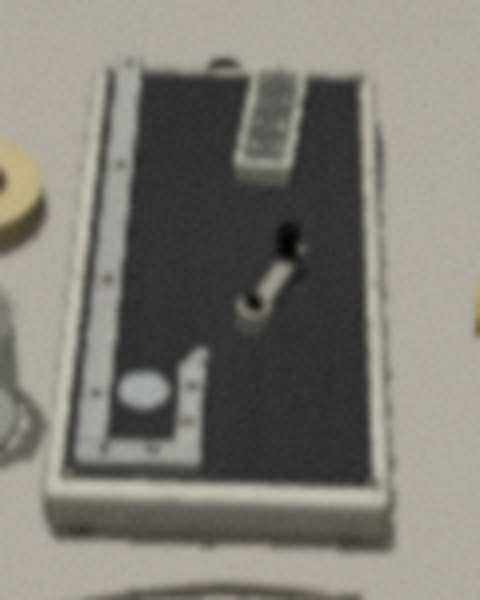

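```bash
python3 - <<'E'
from h import *
f=r.grab_frame("top")
T=f["world_to_cam"];print("C",-T[:3,:3].T@T[:3,3])
z=lambda p:np.array(p)/4+[240,190]-0.375
# plate corners
P=ray(f,z([[65,50],[737,105],[35,358],[715,410]]),.03);print(P)
print("dist",np.linalg.norm(P[0]-P[1]),np.linalg.norm(P[2]-P[3]),np.linalg.norm(P[0]-P[2]),np.linalg.norm(P[1]-P[3]))
A=np.array([[65,125],[65,-165],[-75,125],[-75,-165]])/1000
def rigid(A,B):
    a,b=A.mean(0),B.mean(0);H=(A-a).T@(B-b);th=np.arctan2(H[0,1]-H[1,0],H[0,0]+H[1,1])
    R=np.array([[np.cos(th),-np.sin(th)],[np.sin(th),np.cos(th)]]);return th,b-R@a,R
th,t,R=rigid(A,P[:,:2]);print(th,t,(A@R.T+t-P[:,:2])*1000)
# rail face: dark mask edge
g=cv2.cvtColor(f["img"],cv2.COLOR_RGB2GRAY).astype(float)
print(g[200:300:4,270:420:10].astype(int))
# gradient rail face
pts=[]
for u in range(300,418,2):
    v0=int(213+(u-264)*0.078)
    col=g[v0-6:v0+10,u]
    d=-np.diff(col);k=d.argmax()
    if 0<k<len(d)-1:
        o=.5*(d[k-1]-d[k+1])/(d[k-1]-2*d[k]+d[k+1]); pts.append([u,v0-6+k+.5+o])
pts=np.array(pts)
for zz in(.03,.04):
    W=ray(f,pts,zz); S=(W[:,:2]-t)@R; print(zz,np.polyfit(S[:,1],S[:,0]*1000,1),np.std(S[:,0])*1000)
    print((S[::10]*1000).round(1).tolist())
# chip outline
m=((g>75)).astype(np.uint8)
roi=np.zeros_like(m);roi[245:280,360:420]=m[245:280,360:420]
n,l,st,c=cv2.connectedComponentsWithStats(roi);i=1+st[1:,4].argmax();print(st,c)
cs,_=cv2.findContours((l==i).astype(np.uint8),0,2);rc=cv2.minAreaRect(max(cs,key=len));print(rc)
b=cv2.boxPoints(rc);W=ray(f,b,.043);S=(W[:,:2]-t)@R;print(S*1000,S.mean(0)*1000,W.mean(0))
# landmarks
lab=["boss","knob","disc","corner","lip"];q=z([[277,245],[355,291],[181,130],[87,92],[190,165]]);h=[.043,.056,.03,.04,.04]
for a,b,c in zip(lab,q,h): w=ray(f,b,c)[0];print(a,w,((w[:2]-t)@R*1000).round(1))
E
```

```text
C [0.48274552 0.0933841  1.02110524]
[[ 0.63562537  0.20799192  0.03      ]
 [ 0.61662031 -0.06626759  0.03      ]
 [ 0.51018901  0.21704806  0.03      ]
 [ 0.49264165 -0.05700453  0.03      ]]
dist 0.2749172084643785 0.2746137893381863 0.12576284948835628 0.124324230351532
-0.06778125493734156 [0.57011219 0.09505739] [[ 7.8037316   7.37602981]
 [ 7.16727643 -7.69854128]
 [-6.43842972  7.80200059]
 [-8.53257831 -7.47948912]]
[[143 133 112 118 128 128 128 128 128 129 128 102 128 128 128]
 [ 46  42  85 130 146 140 123 121 118 128 128 128 128 128 128]
 [144 142 140 122  98  45  69 108 130 146 140 109 114 127 128]
 [101 138 145 144 140 111 140 141 107  79  45  45 108 146 142]
 [ 44  44  45  35  41 105 143 143 139 139  86 144 145 105  58]
 [ 45 139 133  42  43  44  45  46  35  45 108 145 145 146 145]
 [ 44 146 132  46  46  46  44  44  44  46  46  46  43  37  86]
 [ 45  46  45  46  45  45  46  47  47  45  45  44  43  43  44]
 [146 130  45  44  46  44  46  46  46  45  44  45  44  44  45]
 [ 44 107 140  45  46  45  46  46  46  46  45  45  44  44  43]
 [ 46  45  44  45  45  47  46  46  45  47
[... 1252 characters left out ...]
5    766]
 [   419    279      1      1      1]] [[319.32339206 239.44390128]
 [390.02088773 261.89033943]
 [419.         279.        ]]
((390.04046630859375, 261.9125061035156), (47.386138916015625, 16.652976989746094), 10.784297943115234)
[[ -32.06590874  -67.58635039]
 [  -5.56497017  -70.61932106]
 [ -13.75646754 -145.87420278]
 [ -40.21504525 -142.64119846]] [ -22.90059792 -106.68026817] [ 0.54003879 -0.00982687  0.043     ]
boss [0.55604941 0.12000446 0.043     ] [-15.7  23.9]
knob [0.53731607 0.08868434 0.056     ] [-32.3  -8.6]
disc [0.6033961  0.16009695 0.03      ] [28.8 67.1]
corner [0.61710399 0.19757056 0.04      ] [ 39.9 105.5]
lip [0.58806078 0.15553562 0.04      ] [13.8 61.6]
```

```bash
cat >> h.py <<'E'
# stage pose from landmarks
TH=-0.0717
RS=np.array([[np.cos(TH),-np.sin(TH)],[np.sin(TH),np.cos(TH)]])
from scipy.spatial.transform import Rotation as Ro
_A=np.array([[-18,23.5],[27,67],[40,105],[12,60],[0,-20]])/1000
_B=np.array([[.55605,.1200],[.6034,.1601],[.6171,.19757],[.58806,.15554],[.57011+.0022-.00143,.09506-.0199]])
TS=(_B[:4]-_A[:4]@RS.T).mean(0)
def s2w(p): return RS@np.array(p)/1000+TS
def w2s(p): return (np.array(p)[:2]-TS)@RS*1000
def rel(x,y,z,yaw=None):
    """shift in tool axes (mm) from the present pose to stage x,y(mm), world z(mm)"""
    o=r.get_obs();R=Ro.from_rotvec(o["orientation"]).as_matrix()
    w=s2w([x,y]);d=np.r_[w,z/1000]-o["tcp_pos"]
    print("target",np.r_[w,z/1000].round(4),"tool shift",(R.T@d*1000).round(1))
def st():
    o=r.get_obs();R=Ro.from_rotvec(o["orientation"]).as_matrix()
    S=R.copy(); S[:2]=RS.T@R[:2]
    print("t",round(float(o["clock"]),2),"stage xy",w2s(o["tcp_pos"]).round(1),"z",(o["tcp_pos"][2]*1000).round(1),"F_stage",(RS.T@o["contact_force"][:2]).round(1),o["contact_force"][2].round(1),"w",o["grip_width"])
    print("tool axes in stage\n",S.round(3),"\nyaw of tool x (deg)",np.degrees(np.arctan2(S[1,0],S[0,0])).round(2),"j7",np.round(o["joints"],2))
E
python3 - <<'E'
from h import *
print(TS,(_A[:4]@RS.T+TS-_B[:4])*1000)
st();rel(-65,-110,200);rel(-65,-110,35)
f=r.grab_frame("side")
# check in side view
for n,p in dict(boss=[-18,23.5,43],seat=[27,67,30],corner=[40,105,40],lip=[12,60,40],knob=[-36.2,-7.6,56],chip=[-25,-107,43]).items():
    print(n,proj(f,np.r_[s2w(p[:2]),p[2]/1000])[0].round(1), ((proj(f,np.r_[s2w(p[:2]),p[2]/1000])[0]-[280,170]+.375)*4).round())
E
```

```text
Traceback (most recent call last):
NameError: name '_A' is not defined
```

```bash
python3 - <<'E'
import h
from h import *
print(TS,(h._A[:4]@RS.T+TS-h._B[:4])*1000)
st();rel(-65,-110,200);rel(-65,-110,35)
f=r.grab_frame("side")
for n,p in dict(boss=[-18,23.5,43],seat=[27,67,30],corner=[40,105,40],lip=[12,60,40],knob=[-36.2,-7.6,56],chip=[-25,-107,43]).items():
    q=proj(f,np.r_[s2w(p[:2]),p[2]/1000])[0]
    print(n,q.round(1), ((q-[280,170]+.375)*4).round())
E
```

```text
[0.57136577 0.09568411] [[-0.95447707  0.41322012]
 [-0.30381922  0.47771746]
 [ 1.68504543 -0.02121918]
 [-0.42674914 -0.8697184 ]]
t 0.25 stage xy [-364.  -781.1] z 230.8 F_stage [-0.9 -0.2] 0.5 w 0.0855417206064009
tool axes in stage
 [[ 0.955  0.295 -0.   ]
 [ 0.295 -0.955  0.001]
 [-0.    -0.001 -1.   ]] 
yaw of tool x (deg) 17.16 j7 [ 1.23  0.48  0.02  1.56 -0.01  1.11 -0.08]
target [ 0.4987 -0.0094  0.2   ] tool shift [ 483.7 -552.9   31.3]
target [ 0.4987 -0.0094  0.035 ] tool shift [ 483.7 -552.8  196.3]
boss [343.4 244.9] [255. 301.]
seat [315.8 267.4] [145. 391.]
corner [306.3 279.4] [107. 439.]
lip [324.9 260.4] [181. 363.]
knob [354.3 227.6] [299. 232.]
chip [348.2 198.5] [274. 116.]
```

Call:
{"method": "send_rows", "body": {"moves": [40,-30,0,3,80,-65,0,6,120,-100,0,9,165,-137,0,12,210,-175,0,15,255,-212,0,17.2,300,-250,0,17.2,340,-300,10,17.2], "hand": 1, "newtons": 40}}

```text
clock: 1.3
tcp_pos: [0.4168, -0.2895, 0.2224]
orientation: [3.138, -0.114, 0.004]
contact_force: [0.7, 0.3, 0.7]
grip_width: 0.0001
```

```bash
python3 -c "
from h import *
st();rel(-62,-111,100);rel(-62,-111,35)"
```

```text
t 1.3 stage xy [-126.6 -395.2] z 222.4 F_stage [0.7 0.3] 0.7 w 0.00011946649441377054
tool axes in stage
 [[ 1.    -0.001  0.003]
 [-0.001 -1.    -0.001]
 [ 0.003  0.001 -1.   ]] 
yaw of tool x (deg) -0.05 j7 [ 0.6   0.22 -0.13  1.95  0.03  0.97 -1.19]
target [ 0.5016 -0.0106  0.1   ] tool shift [  64.  -284.4  122.3]
target [ 0.5016 -0.0106  0.035 ] tool shift [  63.8 -284.5  187.3]
```

Call:
{"method": "send_rows", "body": {"moves": [10,-45,10,0,20,-95,30,0,32,-145,55,0,44,-195,80,0,56,-245,105,0,64,-284,125,0,64,-284,140,0,64,-284,140,0]}}

```text
clock: 2.3
tcp_pos: [0.4982, -0.0127, 0.0807]
orientation: [3.139, -0.114, -0.004]
contact_force: [0.0, -0.2, 0.3]
grip_width: 0.0002
```

```bash
python3 - <<'E'
from h import *
f=r.grab_frame("top"); crop(f,240,190,440,305,4,"pics/top1.png")
f=r.grab_frame("side"); crop(f,280,120,420,270,4,"pics/side1.png")
st();rel(-62,-111,35)
E
```

```text
t 2.4 stage xy [ -64.1 -114.1] z 82.0 F_stage [ 0.2 -0.6] 0.3 w -0.0001454298171549971
tool axes in stage
 [[ 1.    -0.003  0.   ]
 [-0.003 -1.    -0.001]
 [ 0.     0.001 -1.   ]] 
yaw of tool x (deg) -0.16 j7 [ 0.12  0.41 -0.26  2.08  0.17  0.67 -1.9 ]
target [ 0.5016 -0.0106  0.035 ] tool shift [ 2.1 -3.1 47. ]
```

View pics/top1.png

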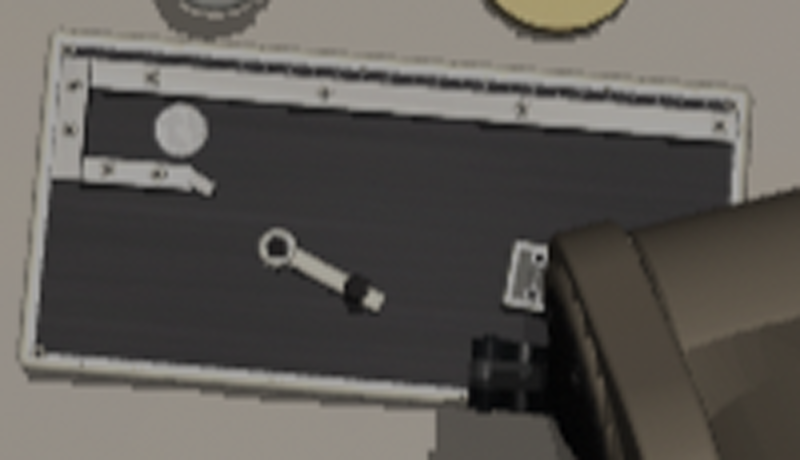

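View pics/side1.png

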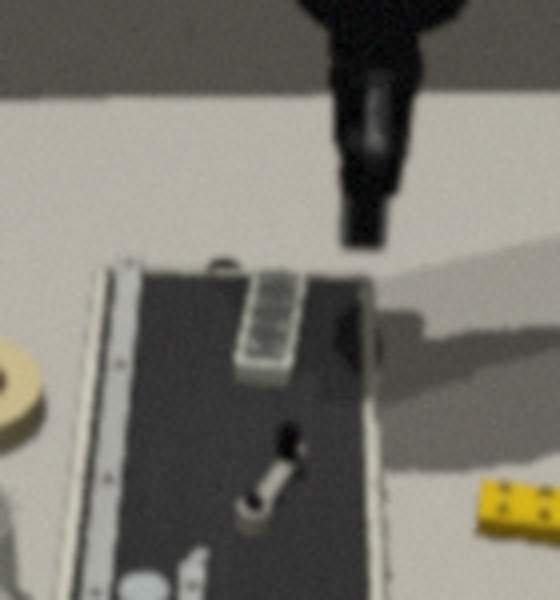

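The gripper is over the near rim and clear of the chip, and the side view looks past it. The chip is untouched, at about (270, 330) in the side crop. Next I lower the tip.

Call:
{"method": "send_rows", "body": {"moves": [1,-2,15,0,2,-3,30,0,2,-3,42,0,2,-3,47,0,2,-3,47,0]}}

```text
clock: 3.02
tcp_pos: [0.5012, -0.0091, 0.0342]
orientation: [3.139, -0.114, -0.002]
contact_force: [0.1, 0.3, -0.1]
grip_width: 0.0
```

```bash
python3 -c "
from h import *
st();rel(3,-111,35)"
```

```text
t 3.02 stage xy [ -62.5 -109.6] z 34.2 F_stage [0.1 0.3] -0.1 w 2.35323047634359e-05
tool axes in stage
 [[ 1.    -0.001 -0.001]
 [-0.001 -1.    -0.   ]
 [-0.001  0.    -1.   ]] 
yaw of tool x (deg) -0.03 j7 [ 0.09  0.5  -0.24  2.1   0.21  0.57 -1.94]
target [ 0.5664 -0.0152  0.035 ] tool shift [65.5  1.4 -0.9]
```

Call:
{"method": "send_rows", "body": {"moves": [8,1,0,0,15,2,0,0,22,3,0,0,29,3,0,0,36,3,0,0,43,3,0,0,50,3,0,0,54,3,0,0]}}

```text
clock: 4.03
tcp_pos: [0.5557, -0.016, 0.0346]
orientation: [-3.139, 0.114, -0.0]
contact_force: [-0.2, 1.2, 0.2]
grip_width: -0.0001
```

```bash
python3 - <<'E'
from h import *
f=r.grab_frame("side"); crop(f,280,120,420,270,4,"pics/side2.png")
st()
E
```

```text
t 4.08 stage xy [  -7.2 -112.5] z 34.7 F_stage [ 0.6 -0.5] -0.4 w -0.0004272469601324451
tool axes in stage
 [[ 1.    -0.001  0.001]
 [-0.001 -1.     0.   ]
 [ 0.001 -0.    -1.   ]] 
yaw of tool x (deg) -0.05 j7 [ 0.1   0.56 -0.23  1.97  0.21  0.63 -1.91]
```

View pics/side2.png

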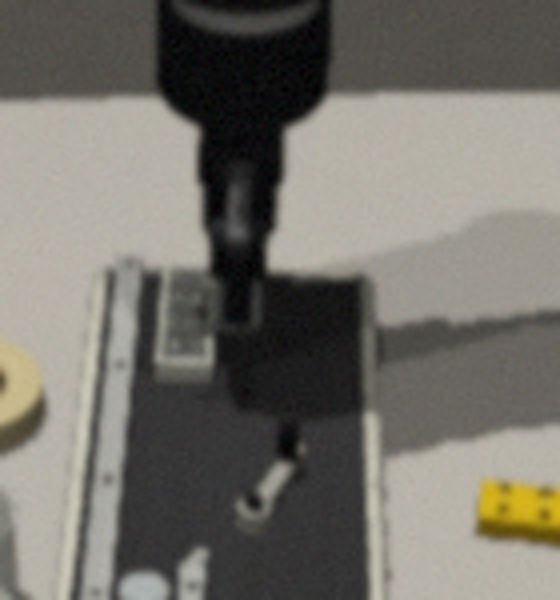

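The chip is square to the pusher, with its end face at about (183, 365) and a gap of about 9 mm to the rail. I'll keep pushing gently.

Call:
{"method": "send_rows", "body": {"moves": [4,0,0,0,7,0,0,0,9,0,0,0,10.5,0,0,0,11,0,0,0]}}

```text
clock: 4.7
tcp_pos: [0.5662, -0.0168, 0.0347]
orientation: [3.14, -0.114, 0.0]
contact_force: [-0.1, 0.1, 0.4]
grip_width: 0.0003
```

```bash
python3 - <<'E'
from h import *
f=r.grab_frame("side"); crop(f,280,120,420,270,4,"pics/side3.png")
st()
E
```

```text
t 4.75 stage xy [   2.9 -112.6] z 34.7 F_stage [0.2 0.1] 0.2 w 0.00017141385197567684
tool axes in stage
 [[ 1.    -0.001  0.   ]
 [-0.001 -1.    -0.   ]
 [ 0.     0.    -1.   ]] 
yaw of tool x (deg) -0.04 j7 [ 0.1   0.57 -0.23  1.95  0.21  0.65 -1.91]
```

View pics/side3.png

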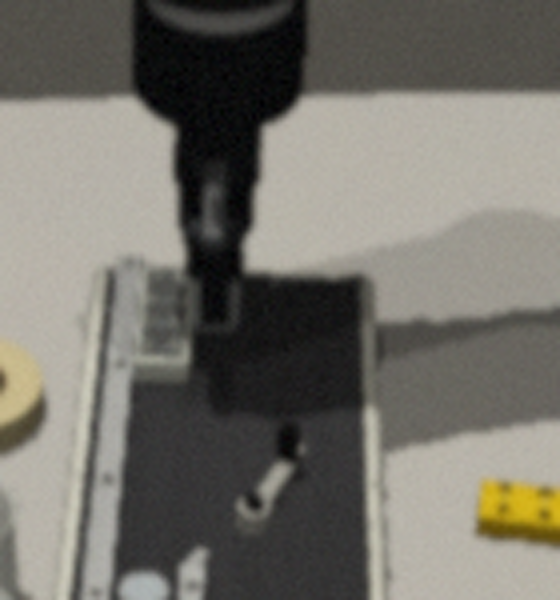

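The chip now appears to touch the rail, but the force is still zero. I'll push in small steps until I see a force.

Call:
{"method": "send_rows", "body": {"moves": [0.7,0,0,0,1.4,0,0,0,2,0,0,0,2,0,0,0]}}

```text
clock: 5.25
tcp_pos: [0.5665, -0.0169, 0.0343]
orientation: [3.139, -0.113, -0.005]
contact_force: [-5.6, -0.1, 3.2]
grip_width: 0.0003
```

```bash
python3 -c "
from h import *
st()"
```

```text
t 5.25 stage xy [   3.3 -112.6] z 34.3 F_stage [-5.6 -0.5] 3.2 w 0.00028365522751791386
tool axes in stage
 [[ 1.    -0.001 -0.003]
 [-0.001 -1.    -0.   ]
 [-0.003  0.    -1.   ]] 
yaw of tool x (deg) -0.03 j7 [ 0.1   0.57 -0.23  1.94  0.21  0.65 -1.91]
```

The chip is flush, with 5.6 N reacting at tool x 3.3 mm. I expected contact at 3, so the calibration agrees. Next I back off, lift, and move to the chip's right end.

Call:
{"method": "send_rows", "body": {"moves": [-5,0,0,0,-10,0,0,0,-10,0,-20,0,-10,5,-45,0,10,30,-50,0,22,60,-50,0,22,61,-50,0,22,61,-50,0]}}

```text
clock: 6.25
tcp_pos: [0.5854, -0.0789, 0.0845]
orientation: [-3.139, 0.114, 0.0]
contact_force: [-0.3, 1.0, 0.5]
grip_width: -0.0005
```

```bash
python3 - <<'E'
from h import *
f=r.grab_frame("top"); crop(f,240,190,440,305,4,"pics/top4.png")
f=r.grab_frame("side"); crop(f,280,120,420,270,4,"pics/side4.png")
st()
rel(25,-172,35)
E
```

```text
t 6.35 stage xy [  26.4 -172.2] z 84.6 F_stage [-0.2  0.8] -0.3 w 0.00011274567629606939
tool axes in stage
 [[ 1.     0.001 -0.   ]
 [ 0.001 -1.     0.001]
 [-0.    -0.001 -1.   ]] 
yaw of tool x (deg) 0.05 j7 [ 0.21  0.53 -0.24  1.87  0.18  0.77 -1.77]
target [ 0.584  -0.0777  0.035 ] tool shift [-1.4 -0.2 49.6]
```

View pics/top4.png

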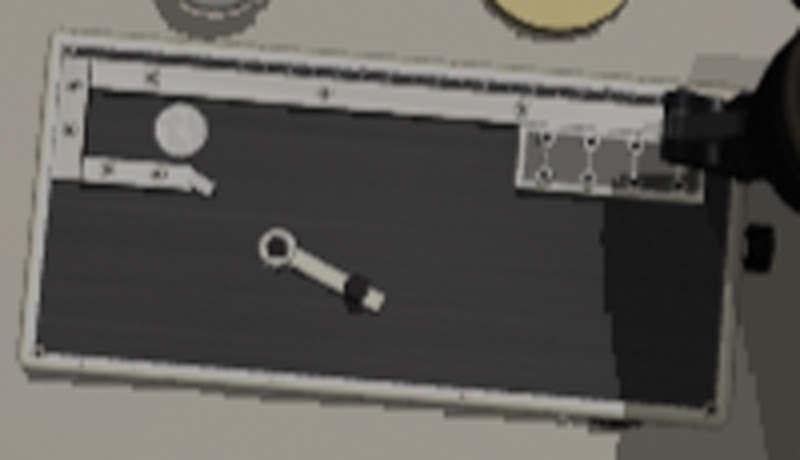

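View pics/side4.png

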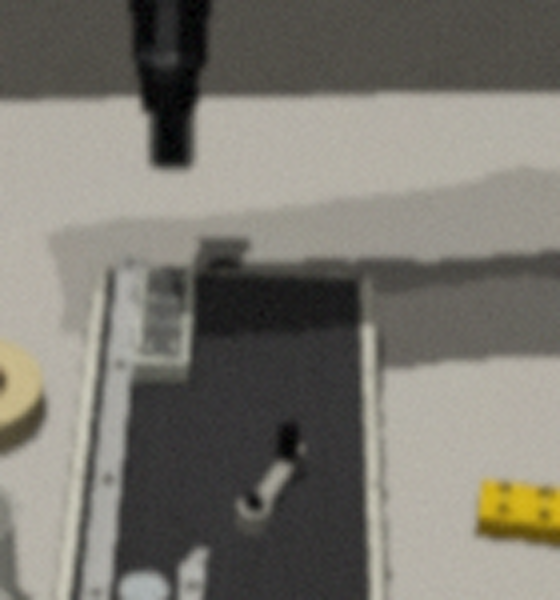

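```bash
python3 - <<'E'
from h import *
f=r.grab_frame("top")
q=np.array([[517,187],[702,202]])/4+[240,190]-.375
for w in ray(f,q,.043): print(w2s(w))
print(w2s(ray(f,np.array([760,248])/4+[240,190],.02)[0]))
E
```

```text
[ 14.29602737 -70.62702266]
[  14.5378941  -145.01900043]
[  -0.47597648 -173.90087527]
```

The chip lies along the rail with its right end at y ≈ -145 and its near edge at x ≈ 14.4. It is aligned, and there is room for the pusher. Next I descend.

Call:
{"method": "send_rows", "body": {"moves": [-1,0,18,0,-1,0,35,0,-1,0,46,0,-1,0,49.5,0,-1,0,49.5,0]}}

```text
clock: 7.02
tcp_pos: [0.5847, -0.0793, 0.0349]
orientation: [-3.14, 0.114, 0.001]
contact_force: [0.2, 0.4, 0.2]
grip_width: 0.0
```

Call:
{"method": "send_rows", "body": {"moves": [0,-7,0,0,0,-14,0,0,0,-22,0,0,0,-30,0,0,0,-38,0,0,0,-46,0,0,0,-54,0,0,0,-60,0,0]}}

```text
clock: 8.02
tcp_pos: [0.589, -0.0188, 0.0351]
orientation: [-3.139, 0.113, 0.0]
contact_force: [0.7, -1.4, 1.8]
grip_width: -0.0
```

```bash
python3 - <<'E'
from h import *
f=r.grab_frame("top"); crop(f,240,190,440,305,4,"pics/top5.png")
f=r.grab_frame("side"); crop(f,280,120,420,270,4,"pics/side5.png")
st()
E
```

```text
t 8.12 stage xy [  25.7 -112.3] z 35.0 F_stage [-1.9 -0.2] 0.2 w -0.00016701605960750654
tool axes in stage
 [[ 1.     0.001 -0.   ]
 [ 0.001 -1.     0.001]
 [-0.    -0.001 -1.   ]] 
yaw of tool x (deg) 0.04 j7 [ 0.1   0.6  -0.23  1.89  0.2   0.67 -1.89]
```

View pics/top5.png

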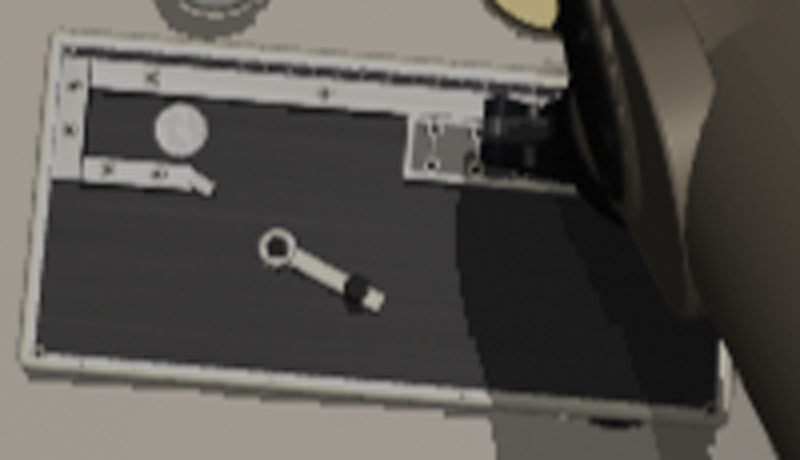

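View pics/side5.png

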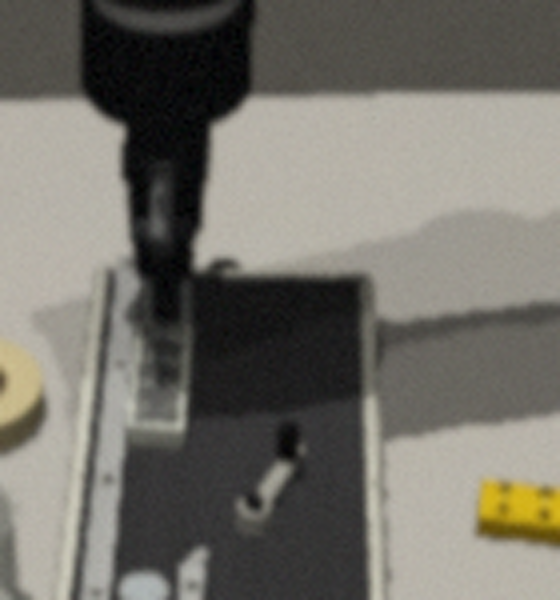

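The chip is sliding straight. Its left end is at about y -26 and it is still on the rail. I'll push on to just before the pocket mouth.

Call:
{"method": "send_rows", "body": {"moves": [0,-8,0,0,0,-17,0,0,0,-26,0,0,0,-35,0,0,0,-44,0,0,0,-53,0,0,0,-60,0,0,0,-64,0,0]}}

```text
clock: 9.12
tcp_pos: [0.5937, 0.0449, 0.0352]
orientation: [-3.139, 0.113, 0.0]
contact_force: [-0.4, 0.4, 0.2]
grip_width: 0.0001
```

```bash
python3 - <<'E'
from h import *
f=r.grab_frame("top"); crop(f,240,190,440,305,4,"pics/top6.png")
f=r.grab_frame("side"); crop(f,280,170,420,320,4,"pics/side6.png")
st()
E
```

```text
t 9.22 stage xy [ 25.9 -49. ] z 35.2 F_stage [0.4 1.5] 1.0 w 0.00011649390524259422
tool axes in stage
 [[ 1. -0.  0.]
 [-0. -1.  0.]
 [ 0. -0. -1.]] 
yaw of tool x (deg) -0.01 j7 [-0.01  0.6  -0.23  1.88  0.2   0.68 -2.  ]
```

View pics/top6.png

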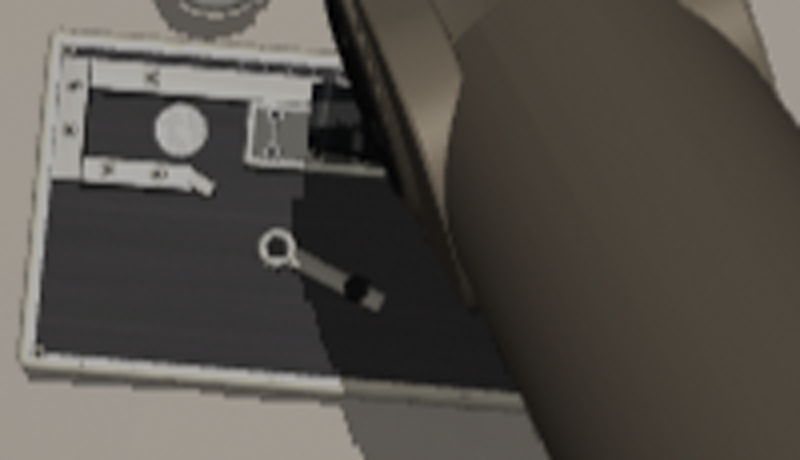

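View pics/side6.png

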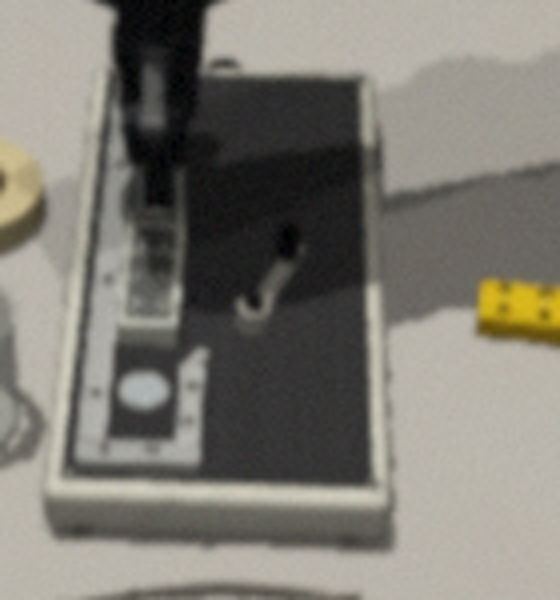

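The chip is parallel to the rail and heading into the mouth, with its left end at about (148, 335) in the side crop. I'll continue into the pocket.

Call:
{"method": "send_rows", "body": {"moves": [0,-7,0,0,0,-15,0,0,0,-23,0,0,0,-31,0,0,0,-39,0,0,0,-47,0,0,0,-54,0,0,0,-59,0,0]}}

```text
clock: 10.22
tcp_pos: [0.5979, 0.1038, 0.0352]
orientation: [-3.14, 0.113, 0.0]
contact_force: [-0.1, -0.3, 0.5]
grip_width: 0.0001
```

```bash
python3 - <<'E'
from h import *
f=r.grab_frame("side"); crop(f,280,170,420,320,4,"pics/side7.png")
st()
E
```

```text
t 10.28 stage xy [25.9 10.7] z 35.2 F_stage [0.1 0.2] -0.1 w -9.436449716308862e-05
tool axes in stage
 [[ 1.     0.     0.   ]
 [ 0.    -1.     0.001]
 [ 0.    -0.001 -1.   ]] 
yaw of tool x (deg) 0.01 j7 [-0.11  0.62 -0.23  1.85  0.2   0.7  -2.09]
```

View pics/side7.png

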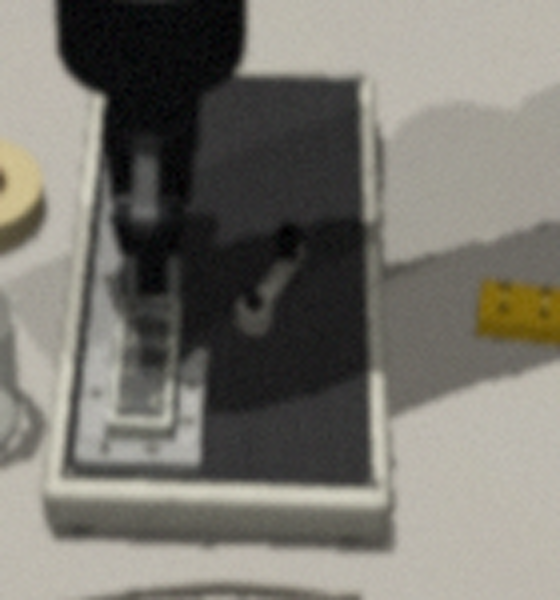

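The chip has entered the pocket and is close to the stop. I'll finish gently until I see a force.

Call:
{"method": "send_rows", "body": {"moves": [0,-3,0,0,0,-5,0,0,0,-6.5,0,0,0,-8,0,0,0,-8.5,0,0,0,-9,0,0,0,-9.5,0,0]}}

```text
clock: 11.15
tcp_pos: [0.5984, 0.1105, 0.035]
orientation: [3.137, -0.116, -0.001]
contact_force: [-1.3, -7.2, 2.4]
grip_width: -0.0001
```

```bash
python3 - <<'E'
from h import *
st()
f=r.grab_frame("side"); crop(f,280,170,420,320,4,"pics/side8.png")
E
```

```text
t 11.15 stage xy [26.  16.7] z 35.0 F_stage [-0.8 -7.2] 2.4 w -7.983310207529984e-05
tool axes in stage
 [[ 1.    -0.002 -0.001]
 [-0.002 -1.    -0.003]
 [-0.001  0.003 -1.   ]] 
yaw of tool x (deg) -0.13 j7 [-0.12  0.62 -0.22  1.84  0.2   0.7  -2.1 ]
```

View pics/side8.png

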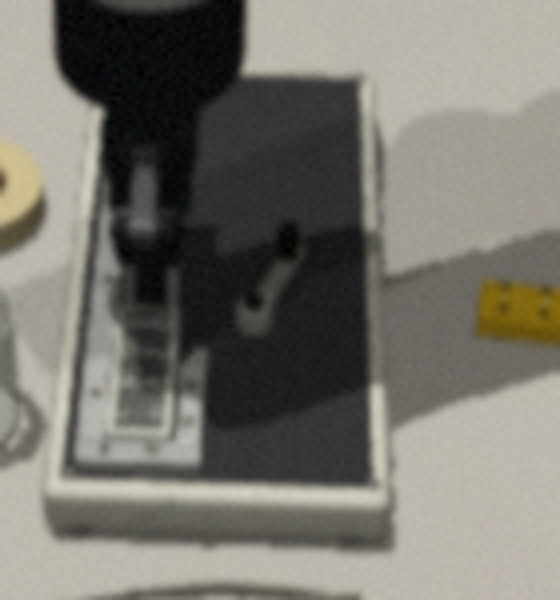

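Call:
{"method": "send_rows", "body": {"moves": [0,-1,0,0,0,-1.5,0,0,0,-1.5,0,0]}}

```text
clock: 11.58
tcp_pos: [0.5984, 0.1105, 0.035]
orientation: [3.135, -0.118, -0.002]
contact_force: [-1.4, -9.3, 2.8]
grip_width: -0.0002
```

```bash
python3 - <<'E'
from h import *
st()
E
```

```text
t 11.57 stage xy [26.  16.7] z 35.0 F_stage [-0.7 -9.4] 2.8 w -0.00015278168066315846
tool axes in stage
 [[ 1.    -0.003 -0.001]
 [-0.003 -1.    -0.004]
 [-0.001  0.004 -1.   ]] 
yaw of tool x (deg) -0.19 j7 [-0.12  0.62 -0.22  1.84  0.2   0.7  -2.11]
```

The chip has stopped solidly: 9.4 N and no further motion. I'll withdraw and check.

Call:
{"method": "send_rows", "body": {"moves": [0,6,0,0,0,14,0,0,0,14,-20,0,0,14,-50,0,-30,18,-55,0,-60,22,-55,0,-86,26,-55,0,-86,26,-55,0]}}

```text
clock: 12.58
tcp_pos: [0.5098, 0.0949, 0.0914]
orientation: [-3.139, 0.112, -0.001]
contact_force: [0.2, -0.1, 0.5]
grip_width: -0.0001
```

```bash
python3 - <<'E'
from h import *
f=r.grab_frame("top"); crop(f,240,190,440,305,4,"pics/top9.png")
f=r.grab_frame("side"); crop(f,280,170,420,320,4,"pics/side9.png")
st(); rel(-58,-7,43)
E
```

```text
t 12.68 stage xy [-58.8  -4.8] z 91.4 F_stage [0.2 0. ] -0.9 w -9.153376932177232e-05
tool axes in stage
 [[ 1.    -0.     0.003]
 [-0.    -1.     0.001]
 [ 0.003 -0.001 -1.   ]] 
yaw of tool x (deg) -0.02 j7 [-0.09  0.43 -0.26  2.03  0.17  0.71 -2.1 ]
target [0.513  0.0929 0.043 ] tool shift [ 0.7  2.3 48.4]
```

View pics/top9.png

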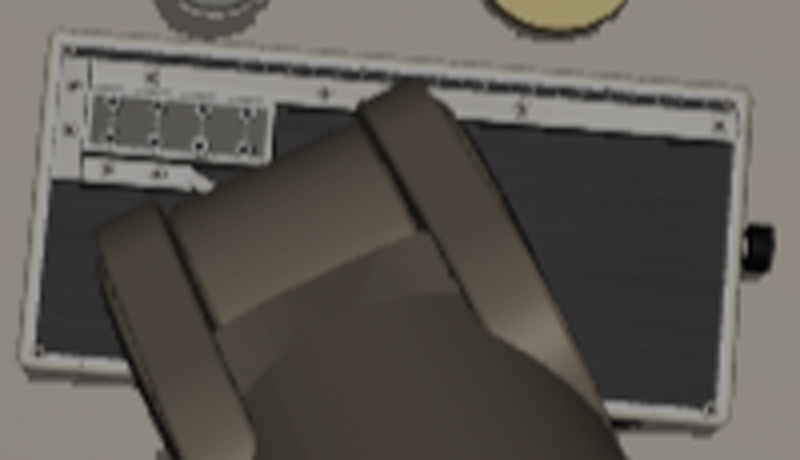

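View pics/side9.png

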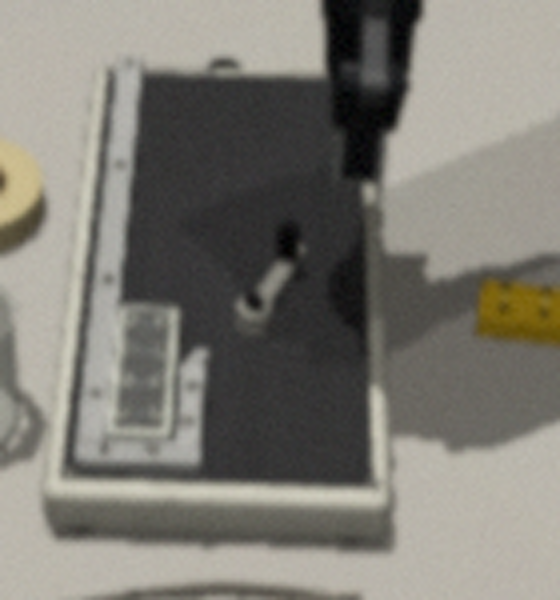

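The chip sits in the corner pocket against the rail and the stop, and the clip is untouched with its knob at (288, 240) in the side crop. Next I lower behind the knob with the tip at z = 45, above the arm bar.

Call:
{"method": "send_rows", "body": {"moves": [0,3,15,0,0,6,30,0,0,6,42,0,0,6,46,0,0,6,46,0]}}

```text
clock: 13.3
tcp_pos: [0.5105, 0.0886, 0.0437]
orientation: [3.139, -0.113, -0.001]
contact_force: [0.7, -0.0, -0.3]
grip_width: -0.0001
```

Call:
{"method": "send_rows", "body": {"moves": [5,0,0,0,10,0,0,0,16,0,0,0,22,0,0,0,28,0,0,0,34,0,0,0,40,0,0,0,44,0,0,0]}}

```text
clock: 14.3
tcp_pos: [0.5549, 0.0856, 0.0442]
orientation: [-3.139, 0.113, -0.0]
contact_force: [-1.5, 0.2, -0.2]
grip_width: 0.0002
```

```bash
python3 - <<'E'
from h import *
f=r.grab_frame("side"); crop(f,280,170,420,320,4,"pics/side10.png")
st(); rel(-10,-12,45)
E
```

```text
t 14.35 stage xy [-15.2 -11.3] z 44.2 F_stage [-0.8  0.4] -0.2 w 0.00042670534475427443
tool axes in stage
 [[ 1.    -0.001  0.001]
 [-0.001 -1.     0.   ]
 [ 0.001 -0.    -1.   ]] 
yaw of tool x (deg) -0.03 j7 [-0.08  0.55 -0.24  1.95  0.2   0.66 -2.08]
target [0.5605 0.0844 0.045 ] tool shift [ 5.2  0.7 -0.8]
```

View pics/side10.png

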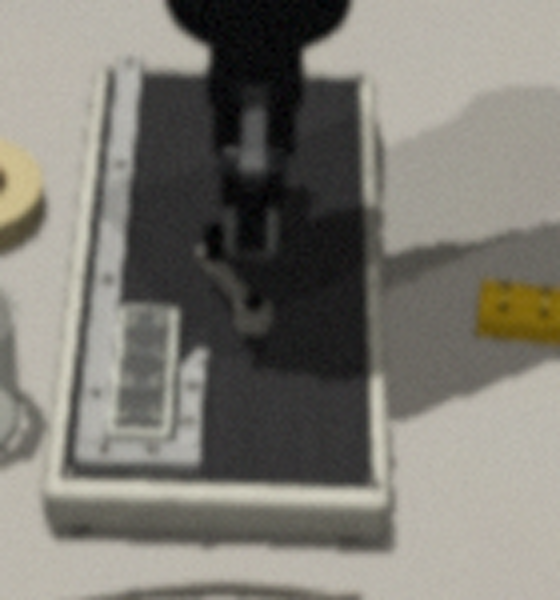

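The clip has swung past halfway, with the knob at (213, 240) in the side crop. I'll push a bit more, then go round to push it in +y.

Call:
{"method": "send_rows", "body": {"moves": [6,0,0,0,6,0,0,0,-4,0,0,0,-4,12,0,0,-4,24,0,0,12,24,0,0,28,24,0,0,28,24,0,0]}}

```text
clock: 15.35
tcp_pos: [0.5829, 0.0592, 0.0444]
orientation: [-3.139, 0.116, -0.003]
contact_force: [-0.1, -0.6, 0.2]
grip_width: -0.0001
```

```bash
python3 - <<'E'
from h import *
f=r.grab_frame("side"); crop(f,280,170,420,320,4,"pics/side11.png")
st(); rel(18,5,44)
E
```

```text
t 15.4 stage xy [ 12.8 -35.5] z 44.1 F_stage [-0.8  0.2] -0.4 w -9.694306215342552e-05
tool axes in stage
 [[ 1.    -0.001  0.001]
 [-0.001 -1.     0.   ]
 [ 0.001 -0.    -1.   ]] 
yaw of tool x (deg) -0.07 j7 [-0.03  0.58 -0.23  1.9   0.2   0.68 -2.02]
target [0.5897 0.0994 0.044 ] tool shift [  5.1 -40.5   0.1]
```

View pics/side11.png

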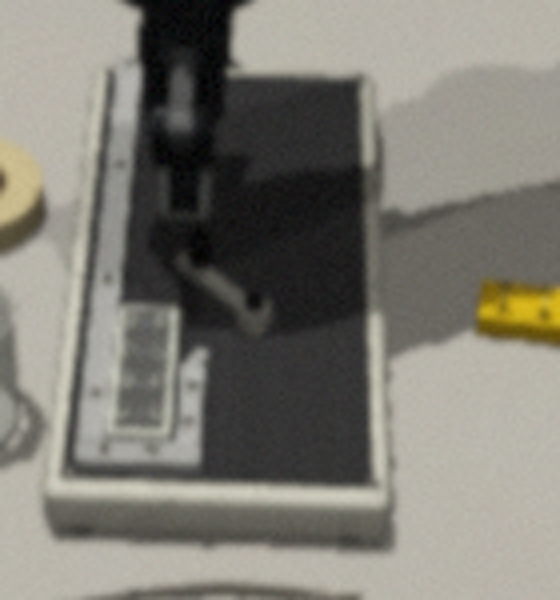

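The pusher is now on the -y side of the knob, which is at (202, 250). I'll push it in +y to the stop.

Call:
{"method": "send_rows", "body": {"moves": [0,-7,0,0,1,-13,0,0,2,-18,0,0,3,-23,0,0,4,-28,0,0,5,-32,0,0,5,-35,0,0,5,-37,0,0]}}

```text
clock: 16.4
tcp_pos: [0.588, 0.0963, 0.044]
orientation: [-3.139, 0.113, 0.001]
contact_force: [0.8, -0.4, -0.5]
grip_width: -0.0002
```

```bash
python3 - <<'E'
from h import *
f=r.grab_frame("side"); crop(f,280,170,420,320,4,"pics/side12.png")
st()
E
```

```text
t 16.45 stage xy [16.6  2.1] z 44.0 F_stage [0.9 0. ] -0.1 w 0.00010337131548918382
tool axes in stage
 [[ 1. -0. -0.]
 [-0. -1.  0.]
 [-0. -0. -1.]] 
yaw of tool x (deg) -0.0 j7 [-0.09  0.59 -0.23  1.87  0.2   0.7  -2.08]
```

View pics/side12.png

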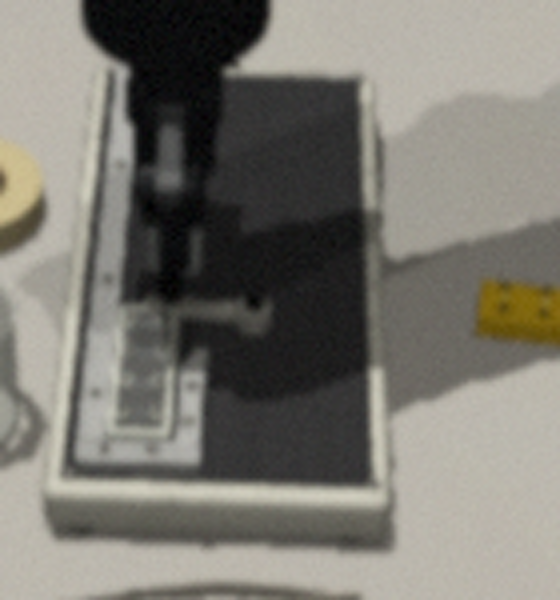

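The clip is almost shut. I'll push to the hard stop and look for a force.

Call:
{"method": "send_rows", "body": {"moves": [0,-1,0,0,0,-2,0,0,0,-3,0,0,0,-4,0,0,0,-5,0,0,0,-5,0,0]}}

```text
clock: 17.2
tcp_pos: [0.5887, 0.0998, 0.0441]
orientation: [3.138, -0.115, -0.0]
contact_force: [0.5, -4.9, 0.7]
grip_width: -0.0001
```

```bash
python3 - <<'E'
from h import *
st()
E
```

```text
t 17.2 stage xy [17.   5.3] z 44.1 F_stage [ 0.8 -4.8] 0.7 w -6.910004551483574e-05
tool axes in stage
 [[ 1.    -0.002 -0.   ]
 [-0.002 -1.    -0.001]
 [-0.     0.001 -1.   ]] 
yaw of tool x (deg) -0.09 j7 [-0.1   0.59 -0.23  1.87  0.2   0.7  -2.09]
```

Call:
{"method": "send_rows", "body": {"moves": [0,-1.5,0,0,0,-2.5,0,0,0,-2.5,0,0]}}

```text
clock: 17.58
tcp_pos: [0.5887, 0.1004, 0.0439]
orientation: [3.136, -0.117, -0.002]
contact_force: [0.2, -8.8, 0.3]
grip_width: 0.0001
```

```bash
python3 - <<'E'
from h import *
st()
E
```

```text
t 17.57 stage xy [17.  6.] z 43.9 F_stage [ 0.8 -8.8] 0.3 w 0.00011004900371824926
tool axes in stage
 [[ 1.    -0.003 -0.001]
 [-0.003 -1.    -0.003]
 [-0.001  0.003 -1.   ]] 
yaw of tool x (deg) -0.16 j7 [-0.1   0.59 -0.23  1.87  0.2   0.7  -2.09]
```

Call:
{"method": "send_rows", "body": {"moves": [0,4,0,0,0,12,0,0,0,22,0,0,0,30,-30,0,-20,60,-80,0,-40,105,-120,0,-60,155,-130,0,-60,200,-130,0]}}

```text
clock: 18.58
tcp_pos: [0.5136, -0.0936, 0.1757]
orientation: [3.139, -0.114, 0.003]
contact_force: [1.0, -0.1, 0.2]
grip_width: -0.0002
```

```bash
python3 - <<'E'
from h import *
f=r.grab_frame("top"); crop(f,240,190,440,305,4,"pics/top13.png")
f=r.grab_frame("side"); crop(f,280,170,420,320,4,"pics/side13.png")
st()
E
```

```text
t 18.68 stage xy [ -43.9 -197.4] z 174.6 F_stage [-0.4  0.3] 0.6 w -0.00024748805473824576
tool axes in stage
 [[ 1.    -0.009  0.001]
 [-0.009 -1.    -0.003]
 [ 0.001  0.003 -1.   ]] 
yaw of tool x (deg) -0.52 j7 [ 0.26  0.31 -0.23  1.96  0.09  0.88 -1.67]
```

View pics/top13.png

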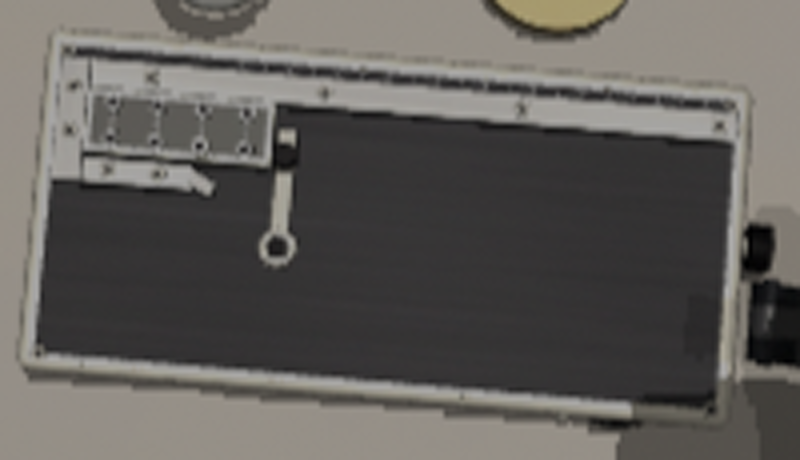

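View pics/side13.png

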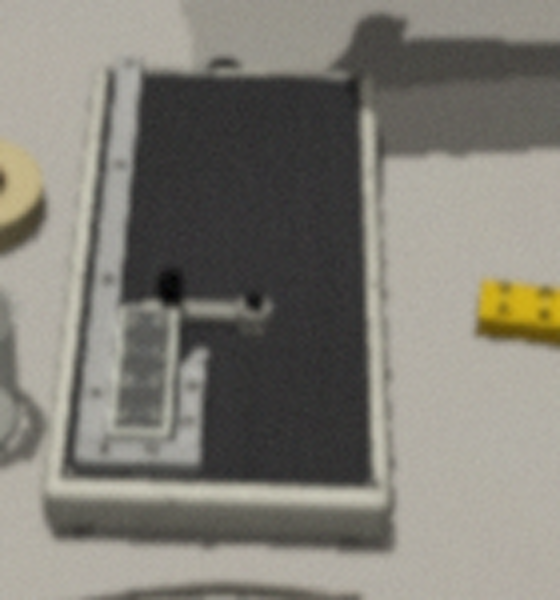

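```bash
python3 - <<'E'
from h import *
f=r.grab_frame("top")
z=lambda p:np.array(p)/4+[240,190]-.375
b=w2s(ray(f,z([277,246]),.043)[0]);t=w2s(ray(f,z([287,132]),.038)[0]);d=t-b
print("clip arm angle from stage x",np.arctan2(d[1],d[0]),"boss",b,"tip",t)
c=[w2s(w) for w in ray(f,z([[270,165],[86,150],[275,106]]),.043)];print(c)
k=w2s(ray(f,z([286,147]),.056)[0]);print("knob",k)
o=r.get_obs();print(o["clock"],np.abs(o["qvel"]).max())
E
```

```text
clip arm angle from stage x 0.0033588080823531057 boss [-17.41824036  23.12576764] tip [29.20898095 23.28238011]
[array([14.76533316, 28.75301428]), array([ 14.55732876, 102.73292948]), array([38.68405334, 28.83387011])]
knob [21.06903796 22.57410591]
18.725 0.05488667499148737
```

The clip measures 0.003 rad off its shut direction, and the chip's rear end is at y = 28.8 (29 when home). Let the arm settle, then hand in.

Call:
{"method": "send_rows", "body": {"moves": [0,0,0,0,0,0,0,0,0,0,0,0,0,0,0,0]}}

```text
clock: 19.23
tcp_pos: [0.5147, -0.0912, 0.1741]
orientation: [-3.139, 0.112, 0.0]
contact_force: [0.7, 1.1, -0.2]
grip_width: -0.0001
```

```bash
python3 -c "
from h import *
st(); print(r.hand_in())"
```

```text
t 19.23 stage xy [ -43.2 -190.5] z 174.1 F_stage [0.6 1.1] -0.2 w -0.00013658958594587396
tool axes in stage
 [[ 1.  0. -0.]
 [ 0. -1.  0.]
 [-0. -0. -1.]] 
yaw of tool x (deg) 0.01 j7 [ 0.25  0.31 -0.24  1.96  0.09  0.88 -1.67]
the job is handed in; nothing more can be done
None
```

The chip is loaded, the clip is shut behind it, and I handed the job in at 19.2 s. `hand_in` gave no verdict.

With the gripper closed, I pushed the chip flush to the rail, where it met 5.6 N. I then slid it along the rail into the pocket until it stopped solidly at 9.4 N. Last, I swung the clip by its knob to its hard stop at 8.8 N and moved the arm up and away to the right.

**Last checks, from the top camera:**
- **Chip:** its rear end is at y ≈ 28.8 mm (29 when home), and its near edge is at x ≈ 14.6 mm (14 when flush). It is parallel to the rail within about 0.003 rad.
- **Clip:** the arm is 0.003 rad from the shut direction.
- **Robot:** the gripper is about 175 mm above the bench, with no contact force beyond sensor noise.
- **Beaker, tape roll and tweezers:** the arm never went near them, and they look unmoved where they show in the final crops. I did not measure their positions.

**Small disagreements:**
- The knob measured about 3 mm too far out along the arm (x = 21 mm, expected 18 mm).
- The pusher's half-thickness came out as 10.7 mm from the images but 12.3 mm from contact with the stop.

Both are close to the 2 mm calibration error.

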